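# Set the polarizer ring of the inspection light

## Task

Set up the polarized inspection light: push the orange-knobbed lever gently round its arc, with a fingertip or the outside of the fingers and without gripping it, until the lever's pointer points at the middle of the red marker (not the yellow one). Then press the green lamp button fully down and let it come up again, leaving the lever where you set it. Leave everything else on the bench where it is.

Things in the scene. Friction and masses are not known exactly. Their poses are not given: they have to be found in the camera images.
- ring_axis (a point): Centre of the top of the black polarizer ring (100 mm across, a pale glass disc in its middle, top 46 mm above the bench), which turns about this upright axis on a low grey housing (300x190 mm, top 30 mm above the bench, fixed to the bench). The lever is fixed to the ring and sticks out radially along this frame's -x axis (the frame turns with the ring); z is up. With the joint at 0 the lever points to the robot's side of the housing.
- polarizer (a joint): Turning angle of ring and lever in rad, 0 with the lever square to the housing's long front edge, growing counter-clockwise seen from above; end stops at -1.35 and 1.35. Moved by a push of about 2 N at the knob; it stays where it is left, with no spring.
- lever_knob (a point): Middle of the upright orange knob on the lever, 60 mm from the ring's axis: 13 mm across and 21 mm high, from 57 to 78 mm above the bench (this point is at 65 mm). Below it a steel pin 9 mm across goes down to the flat lever arm, 9 mm wide, whose top is 41 mm above the bench. Push the knob or pin sideways.
- pointer_tip (a point): Pointed outer end of the lever arm, 72.5 mm from the ring's axis and 38 mm above the bench, with a red line along the arm; it sweeps over a white scale with black ticks.
- red_marker: Red round marker, 14 mm across, 4 mm high, fixed on top of the grey housing beyond the scale, 84 to 108 mm from the ring's axis, on one side of the lever; origin at the centre of its underside, 30 mm above the bench. The setting wanted: ring axis, pointer and the middle of this marker in one line as seen from above.
- yellow_marker: Yellow round marker of the same size on the other side of the lever: another setting, not wanted now. Origin at the centre of its underside.
- lamp_button (a joint): Travel of the green lamp button in m: 0 up, 0.006 fully down. It springs up again; fully down takes about 5 N.
- lamp_button_top (a point): Centre of the top of the green push button, 28 mm across, 52 mm above the bench, that is pressed straight down; it stands in a black base on the grey housing, to the right of the ring.
- big_capacitor: Brown upright cylinder, 30 mm across, 49 mm high, standing just left of the light unit; loose, a bystander. Origin at the centre of its underside.
- white_jar: White lidded jar, 41 mm across, 42 mm high, standing just right of the light unit; loose, a bystander. Origin at the centre of its underside.
- glue_tube: Pale tube with a blue cap, 85 mm long, 18 mm thick, lying in front of the light unit; loose, a bystander. Origin at the centre of its underside.
- connector: Cream connector block with short coloured wires, 47x22x10 mm, lying in front of the light unit; loose, a bystander. Origin at the centre of its underside.
- solder_spool: Small white-rimmed spool of solder, 54 mm across, 36 mm high, to the left; loose, a bystander. Origin at the centre of its underside.
- crimper: Crimping pliers with black and orange handles, about 216 mm long, 30 mm high, near left; loose, a bystander. Origin at the centre of its underside.

How it is judged:
By the outcome, as a careful person would: the job done as asked, in the order asked, and still so for the second after the job is handed in, with the robot touching nothing.
It also fails if it takes over 58 s, if anything falls off the work surface, if the arm or the gripper's body presses on something with over 40 N, if the wrist force passes 120 N, or if a joint passes its speed limit or range.

## Robot

A 6-joint arm with a two-finger parallel gripper is mounted at the origin on a cart in front of the work surface, level with it; the furniture and walls round the work are solid. World frame = base frame: x ahead of the robot, y to its left, z up, the work surface at z = 0. Lengths are in m, angles in rad, forces in N, time in s.
With the tool pointing down it reaches from about 0.35 to 0.95 m from the base axis. Payload 17.4 kg.
Tool frame: the origin (TCP) lies midway between the tips of the shut fingers; the grasp point (between the pads) lies 19 mm behind it; z points along the fingers, y is the line along which they close (so a half turn about z gives the same grasp; the last joint's range is limited). The gripper opens to 93 mm and grips with 3 to 60 N. Pads are 15 mm wide; open, the fingers measure 128 mm over their backs; the gripper's body (75 mm by 188 mm) begins 65 mm behind the grasp point.
Start: joints at [1.073, 0.116, 1.442, -0, 1.584, -0.038], TCP at [0.3, 0.605, 0.219] pointing down, gripper open.
Joint ranges: [-2.83, 2.83], [-0.83, 2.19], [0.07, 2.5], [-1.14, 4.28], [0.01, 3], [-2.97, 2.97]. Speed limits (rad/s): [1.89, 1.89, 2.22, 3.14, 3.14, 3.14].

## Interface

Orientations are given as a 3x3 rotation matrix whose columns are the frame's x, y, z axes.
In Python, from cell import * gives the robot as it stands.
- The arm moves only by the shell command python3 -m crank 'ROWS' [FORCE]. ROWS is JSON, a list of rows, each a list of 7 numbers: the shift along the tool's x, y, z in mm, then the turn, a rotation vector about the tool's x, y, z in rad, then the closure, from 0 (fully open) to 1 (shut). A call has exactly 5 rows; each row is the pose to reach, as a shift and turn from the pose commanded when the call began, along the tool's axes at that moment; what a row does not reach only later rows make up. A row lasts 1/10 s, in which the tool goes at most 50 mm and 8.59 degrees, less where a joint would pass 70% of its speed; a pose out of reach is approached as far as the arm can. A call with a gripper value outside its range is refused whole. The fingers move at their own pace and stop on an object; FORCE is the grip in N (left out, the last holds). Time passes only in rows, so rows that repeat a pose let the fingers close, or fill a call up. It gives the time, the measured TCP pose, the force, the opening and the grip force at its end, in the units of the state.
- read_state(): the state, without advancing time (a new reading comes with each control period).
- grab_frame(name): name is "scene" or "top" or "wrist"; returns the picture (480x640x3 uint8, red, green, blue); there is no depth.
- calibration(name): a dict with "K" (3x3 intrinsics, pixels), "R" (3x3) and "t" (3): a world point X has camera coordinates R X + t. Camera axes: x right, y down, z forward; pixel columns grow to the right and rows downward; lengths in m; the calibration is good to about 2 mm. A picture is of the moment at which its call begins: read the wrist's pose just before it. calibration takes no time and is no camera call; for the wrist camera it gives the pose at the moment of the call.
- hand_in(): hands the job in; it is judged then, once.
The state is a dict: "t": time; "q": joint angles; "joint_velocities": joint speeds; "joint_torque": joint torques, N m; "position": TCP position; "orientation": TCP orientation; "ft_force": force on the tool from outside, world axes, zero at the start; "moment": the same for the moment, N m; "width": opening from 0.0 (shut) to 1.0 (fully open); "finger_force": force on a finger pad.
Only numpy, scipy, OpenCV 4.12 (cv2) and the standard library are available. Lean on these libraries where they do the work, as an engineer would, in place of code of your own. Each camera call takes 0.05 s, during which the arm holds its last target. There are 200 camera calls.

## Working session

There is one attempt and no reset: what is moved stays moved. The work goes in short steps, Python scripts to look and compute and a shell command to move; the robot and the scene stay as the last step left them, time stands still between calls to the robot, and variables do not carry over. Pictures are saved under pics/ and viewed, at most 10 in all, crops included, and the job is handed in when it is done.

```bash
mkdir -p pics
python3 - <<'E'
from cell import *
import cv2
for n in("top","scene"):
    f=grab_frame(n); cv2.imwrite(f"pics/{n}0.png",f[:,:,::-1]); 
    c=calibration(n); print(n,c)
s=read_state();print(s["t"],s["position"],s["orientation"],s["width"])
E
```

```text
top {'K': array([[508.23286333,   0.        , 312.71777065],
       [  0.        , 508.23286333, 241.14709758],
       [  0.        ,   0.        ,   1.        ]]), 'R': array([[ 0.01130491, -0.99992548,  0.00460872],
       [-0.98148668, -0.0119775 , -0.19115554],
       [ 0.1911965 , -0.0023624 , -0.98154894]]), 't': array([0.11171552, 0.51165528, 1.11857959])}
scene {'K': array([[506.94530323,   0.        , 325.63871589],
       [  0.        , 506.94530323, 246.02650968],
       [  0.        ,   0.        ,   1.        ]]), 'R': array([[ 0.79807447, -0.60246416,  0.01068039],
       [-0.45699446, -0.61673546, -0.64093169],
       [ 0.39272535,  0.50663034, -0.76752362]]), 't': array([-0.32350152,  0.33175749,  0.82148306])}
0.1 [0.29945355 0.60473227 0.21798817] [[-8.96150861e-01  4.43749242e-01 -4.94147923e-04]
 [ 4.43749515e-01  8.96150403e-01 -9.07035506e-04]
 [ 4.03345420e-05 -1.03211855e-03 -9.99999467e-01]] 0.9988520627350425
```

View pics/top0.png

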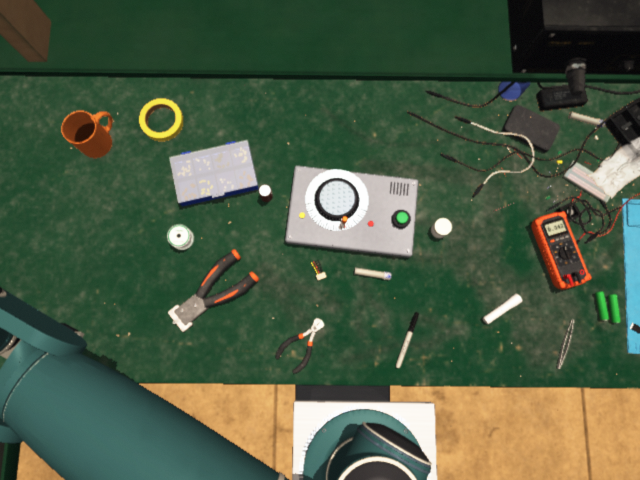

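The top view shows the light unit at about (290–418, 167–256), with the ring near (337,200), the knob near (344,220), the red marker near (370,224), the yellow marker near (302,215) and the button near (402,218). Next I'll enlarge it.

Run:
```python
import cv2
f=cv2.imread("pics/top0.png")[160:270,280:420]
cv2.imwrite("pics/crop0.png",cv2.resize(f,None,fx=5,fy=5,interpolation=cv2.INTER_CUBIC))
```

```text
(no output)
```

View pics/crop0.png

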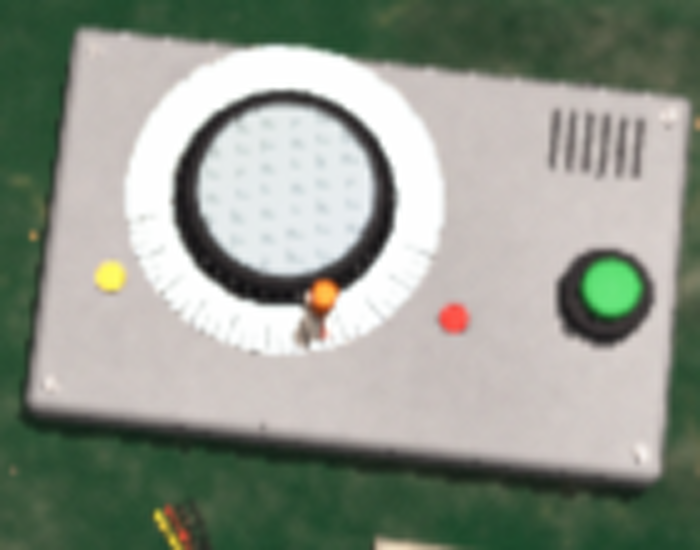

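The crop shows the glass centre at (286,188), the knob top at (322,294), red at (454,318), yellow at (110,276) and the green button top at (611,288).

```bash
cat > h.py <<'E'
from cell import *
import numpy as np, cv2
def ray(n,u,v,z,c=None):
    c=c or calibration(n); d=c["R"].T@np.linalg.inv(c["K"])@[u,v,1]; o=-c["R"].T@c["t"]
    return o+d*(z-o[2])/d[2]
def totool(p):   # world point -> tool mm
    s=read_state(); return np.round(np.array(s["orientation"]).T@(np.array(p)-s["position"])*1000,1)
E
python3 - <<'E'
from h import *
for k,u,v,z in [("ring",286,188,.046),("knob",322,294,.078),("red",454,318,.034),("yel",110,276,.034),("btn",611,288,.052),("scale",285,199,.031),("tip",322,340,.038),("fl",30,408,.03),("fr",658,476,.03)]:
    print(k,ray("top",280+u/5,160+v/5,z).round(4))
E
```

```text
ring [0.6156 0.0615 0.046 ]
knob [0.557  0.0468 0.078 ]
red [ 0.5568 -0.018   0.034 ]
yel [0.5751 0.1436 0.034 ]
btn [ 0.5678 -0.0887  0.052 ]
scale [0.6144 0.0612 0.031 ]
tip [0.5446 0.0442 0.038 ]
fl [0.5122 0.18   0.03  ]
fr [ 0.4835 -0.1126  0.03  ]
```

Lever now is about 14° from -x and the target is about 53.7°, so it needs roughly +40° CCW. I'll push with the shut fingers' flat side, starting with the approach.

```bash
python3 -m crank '[[-34,-28,4,0,0,0,1],[-69,-57,9,0,0,0,1],[-103,-85,13,0,0,0,1],[-138,-114,18,0,0,0,1],[-172,-142,22,0,0,0,1]]' 20
python3 -m crank '[[-34,-28,4,0,0,0,1],[-69,-57,9,0,0,0,1],[-103,-85,13,0,0,0,1],[-138,-114,18,0,0,0,1],[-172,-142,22,0,0,0,1]]'
python3 -m crank '[[-34,-28,4,0,0,0.1,1],[-69,-57,9,0,0,0.2,1],[-103,-85,13,0,0,0.3,1],[-110,-91,14,0,0,0.414,1],[-110,-91,14,0,0,0.414,1]]'
python3 - <<'E'
from h import *
print(totool([.540,.067,.056]),totool([.5568,-.018,.15]))
c=calibration("wrist");f=grab_frame("wrist");cv2.imwrite("pics/w1.png",f[:,:,::-1]);np.save("w1.npy",c,allow_pickle=True)
E
```

```text
t: 0.6
position: [0.3909, 0.3995, 0.1961]
orientation: [[-0.896, 0.443, -0.0], [0.443, 0.896, -0.0], [0.0, -0.0, -1.0]]
ft_force: [0.3, -0.1, -0.0]
width: 0.619
finger_force: 0.0
t: 1.1
position: [0.482, 0.1959, 0.1743]
orientation: [[-0.896, 0.444, -0.0], [0.444, 0.896, -0.0], [0.0, -0.0, -1.0]]
ft_force: [1.3, 0.4, -1.0]
width: 0.189
finger_force: 0.0
t: 1.6
position: [0.5401, 0.0659, 0.16]
orientation: [[-0.638, 0.77, -0.001], [0.77, 0.638, -0.0], [0.001, -0.001, -1.0]]
ft_force: [0.1, 0.2, -0.6]
width: 0.006
finger_force: 0.0
[  0.9   0.7 104. ] [-75.2 -40.7  10. ]
```

View pics/w1.png

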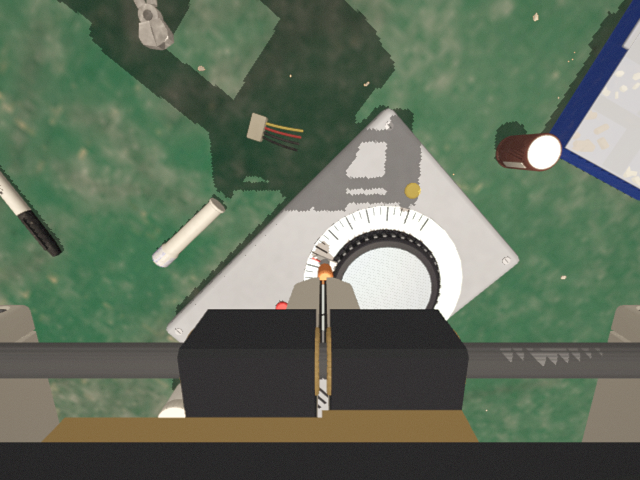

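The wrist view shows the knob at (325,270), red at (282,307, partly hidden), yellow at (412,190) and the glass centre near (387,287). I'll cross-check these against the top-camera estimates.

Run:
```python
from h import *
c=np.load("w1.npy",allow_pickle=True).item()
for k,u,v,z in [("knob",325,269,.078),("yel",412,190,.034),("ring",387,287,.046),("red",282,307,.034)]: print(k,ray("wrist",u,v,z,c).round(4))
```

```text
knob [0.5516 0.0538 0.078 ]
yel [0.5737 0.1458 0.034 ]
ring [0.6132 0.0674 0.046 ]
red [ 0.555  -0.0143  0.034 ]
```

```bash
python3 -m crank '[[12,0,0,0,0,0,1],[12,0,35,0,0,0,1],[12,0,70,0,0,0,1],[12,0,95,0,0,0,1],[12,0,104,0,0,0,1]]'
python3 -m crank '[[-3,0,0,0,0,0,1],[-6,0,0,0,0,0,1],[-9,0,0,0,0,0,1],[-12,0,0,0,0,0,1],[-12,0,0,0,0,0,1]]'
python3 -m crank '[[-2,0,0,0,0,0,1],[-5,0,0,0,0,0,1],[-8,0,0,0,0,0,1],[-11,0,0,0,0,0,1],[-14,0,0,0,0,0,1]]'
python3 - <<'E'
from h import *
f=grab_frame("top");cv2.imwrite("pics/t2.png",f[:,:,::-1])
f=f[160:270,280:420,::-1]
cv2.imwrite("pics/crop2.png",cv2.resize(f,None,fx=5,fy=5,interpolation=cv2.INTER_CUBIC))
E
```

```text
t: 2.15
position: [0.5304, 0.0781, 0.0543]
orientation: [[-0.645, 0.764, -0.003], [0.764, 0.645, -0.0], [0.002, -0.002, -1.0]]
ft_force: [0.4, 0.3, -0.6]
width: 0.007
finger_force: 0.0
t: 2.65
position: [0.5405, 0.067, 0.0573]
orientation: [[-0.642, 0.767, 0.001], [0.767, 0.642, 0.0], [-0.001, 0.001, -1.0]]
ft_force: [0.9, 1.4, 0.1]
width: 0.003
finger_force: 0.0
t: 3.15
position: [0.5486, 0.0565, 0.0564]
orientation: [[-0.642, 0.767, -0.001], [0.767, 0.642, 0.0], [0.001, -0.001, -1.0]]
ft_force: [-7.0, 0.2, 1.1]
width: 0.003
finger_force: 2.8
```

View pics/crop2.png

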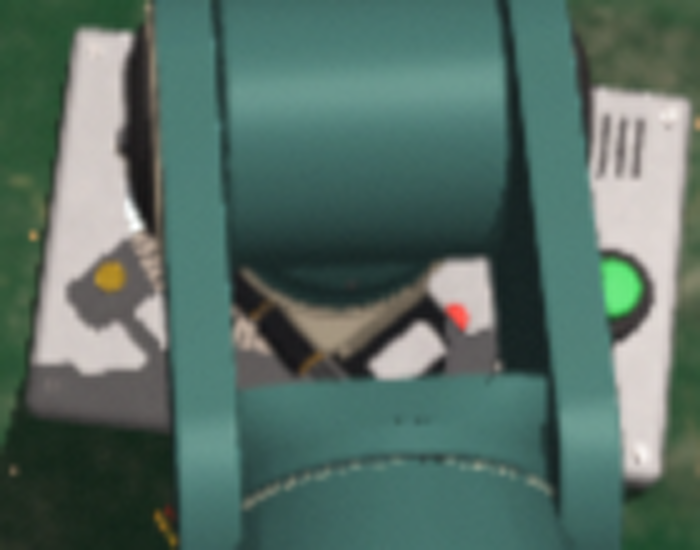

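```bash
python3 -m crank '[[0,0,0,0,0,0,1],[0,0,0,0,0,0,1],[0,0,0,0,0,0,1],[0,0,0,0,0,0,1],[0,0,0,0,0,0,1]]'
python3 - <<'E'
from h import *
c=calibration("wrist");np.save("w3.npy",c,allow_pickle=True)
f=grab_frame("wrist");cv2.imwrite("pics/w3.png",f[:,:,::-1])
E
```

```text
t: 3.7
position: [0.549, 0.0567, 0.0566]
orientation: [[-0.642, 0.767, -0.0], [0.767, 0.642, -0.0], [-0.0, -0.0, -1.0]]
ft_force: [-1.8, 0.2, -1.0]
width: 0.004
finger_force: 0.9
```

View pics/w3.png

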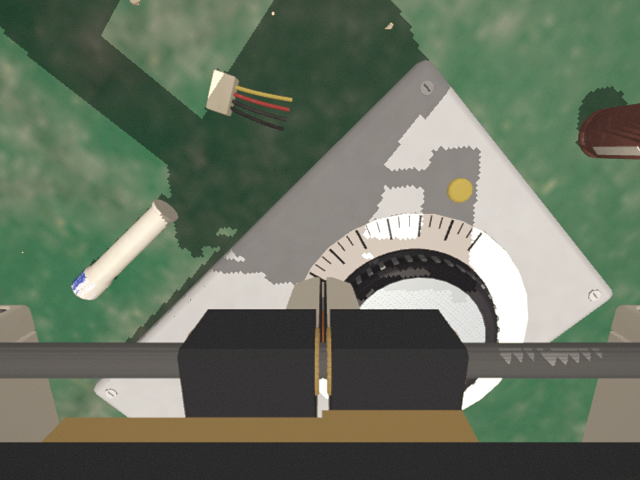

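```bash
python3 -m crank '[[-3,-1,0,0,0,0,1],[-6,-2,0,0,0,0,1],[-9,-3,0,0,0,0,1],[-12,-4,0,0,0,0,1],[-15,-5,0,0,0,0,1]]'
python3 -m crank '[[-3,0,0,0,0,0,1],[-6,0,0,0,0,0,1],[-9,0,0,0,0,0,1],[-12,0,0,0,0,0,1],[-15,0,0,0,0,0,1]]'
python3 -m crank '[[2,0,0,0,0,0,1],[10,0,0,0,0,0,1],[15,0,-20,0,0,0,1],[20,0,-60,0,0,0,1],[30,0,-100,0,0,0,1]]'
python3 -m crank '[[49,0,0,0,0,0,1],[98,0,0,0,0,0,1],[147,0,0,0,0,0,1],[180,0,0,0,0,0,1],[180,0,0,0,0,0,1]]'
python3 - <<'E'
from h import *
f=grab_frame("top")
c=calibration("wrist");np.save("w4.npy",c,allow_pickle=True)
w=grab_frame("wrist");cv2.imwrite("pics/w4.png",w[:,:,::-1])
cv2.imwrite("pics/t4.png",f[:,:,::-1])
a=cv2.resize(f[160:270,280:420],None,fx=4.3,fy=4.3,interpolation=cv2.INTER_CUBIC)
cv2.imwrite("pics/crop4.png",a[:,:,::-1])
E
```

```text
t: 4.25
position: [0.555, 0.0417, 0.0567]
orientation: [[-0.642, 0.767, 0.0], [0.767, 0.642, 0.0], [-0.0, 0.0, -1.0]]
ft_force: [-0.7, 0.9, -0.9]
width: 0.004
finger_force: 1.0
t: 4.75
position: [0.5647, 0.0302, 0.0568]
orientation: [[-0.642, 0.767, 0.0], [0.767, 0.642, 0.0], [-0.0, 0.0, -1.0]]
ft_force: [-1.7, 2.3, -0.7]
width: 0.006
finger_force: 1.0
t: 5.25
position: [0.5444, 0.0538, 0.1574]
orientation: [[-0.642, 0.767, -0.001], [0.767, 0.642, -0.0], [0.0, -0.001, -1.0]]
ft_force: [-0.2, 0.9, 0.8]
width: 0.002
finger_force: 0.0
t: 5.75
position: [0.4273, 0.194, 0.1571]
orientation: [[-0.645, 0.764, 0.001], [0.764, 0.645, 0.001], [0.0, 0.001, -1.0]]
ft_force: [0.1, -0.2, -0.7]
width: 0.003
finger_force: 0.0
```

View pics/w4.png

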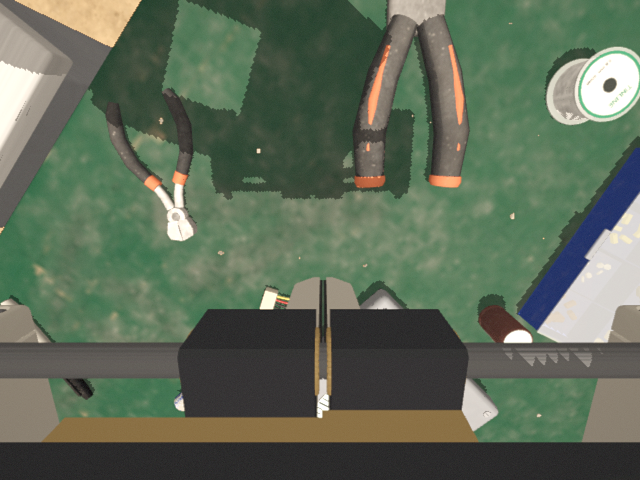

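The wrist camera has moved away from the unit, so it only shows pliers and spool. I'll check the top crop instead.

View pics/crop4.png

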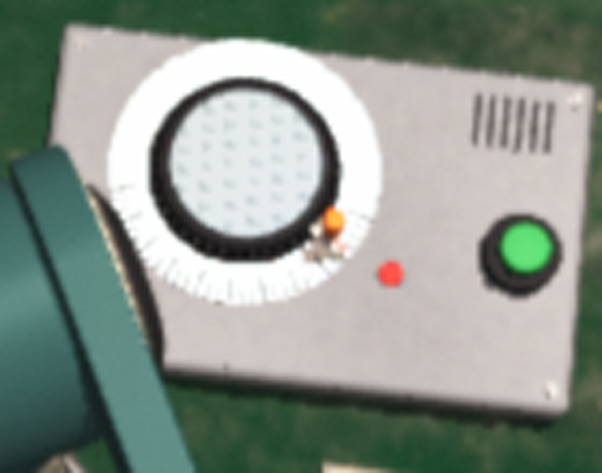

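The knob now sits near (333,222) in the crop, a little short of the line to red at (390,273). I'll measure with colour centroids.

```bash
cat >> h.py <<'E'
def blob(f,lo,hi,box=(280,160,420,270)):
    x0,y0,x1,y1=box; S=6
    a=cv2.resize(f[y0:y1,x0:x1],None,fx=S,fy=S,interpolation=cv2.INTER_CUBIC)
    m=cv2.inRange(cv2.cvtColor(a,cv2.COLOR_BGR2HSV),lo,hi)
    n,l,st,ce=cv2.connectedComponentsWithStats(m); i=1+np.argmax(st[1:,4])
    return (ce[i]+.5)/S-.5+[x0,y0], st[i,2:]/S
C=dict(red=((0,150,120),(5,255,255),.032),org=((8,150,120),(18,255,255),.0675),yel=((24,120,120),(34,255,255),.032),grn=((50,120,120),(75,255,255),.052))
def locate(fn):
    f=cv2.imread(fn); o={}
    for k,(lo,hi,z) in C.items():
        p,s=blob(f,lo,hi); o[k]=ray("top",*p,z)[:2]; print(k,p.round(2),s.round(1),o[k].round(4))
    return o
def ang(a,b): d=b-a; return np.degrees(np.arctan2(-d[1],-d[0])),np.hypot(*d)*1000
E
python3 - <<'E'
from h import *
A=locate("pics/t4.png");B=locate("pics/t0.png")
f=cv2.imread("pics/t0.png")
# white scale disc + ring: fit outer circle via world unprojection of bright pixels
x0,y0=280,160;S=6
a=cv2.resize(f[160:270,280:420],None,fx=S,fy=S,interpolation=cv2.INTER_CUBIC);g=a.min(2)
cs,_=cv2.findContours((g>215).astype(np.uint8),cv2.RETR_EXTERNAL,cv2.CHAIN_APPROX_NONE)
def cen(c,z):
    P=np.array([ray("top",(u+.5)/S-.5+x0,(v+.5)/S-.5+y0,z)[:2] for u,v in cv2.convexHull(c)[:,0]])
    return cv2.minEnclosingCircle((P*1000).astype(np.float32)), cv2.fitEllipse((P*1000).astype(np.float32))
R0=cen(max(cs,key=cv2.contourArea),.031);print("scale",R0)
cs,_=cv2.findContours((g<70).astype(np.uint8),cv2.RETR_CCOMP,cv2.CHAIN_APPROX_NONE)
for c in cs:
    if cv2.contourArea(c)>36*200: print("dark",cv2.contourArea(c)/36,cen(c,.046))
# ring centre from two knob positions, radius 60
K1,K2=B["org"],A["org"];d=K2-K1;L=np.hypot(*d);n=np.array([-d[1],d[0]])/L
h=np.sqrt(.06**2-L*L/4);c=(K1+K2)/2+n*h
print("cen from knobs",c, (K1+K2)/2-n*h)
for r in (c,(K1+K2)/2-n*h,np.array([.6156,.0615]),np.array(R0[1][0])/1000):
    print(r.round(4),[np.round(ang(r,p),2) for p in(K1,K2,A["red"],A["yel"])])
E
```

```text
red [370.27 223.26] [  4.8   4.8 110.3] [ 0.5581 -0.017 ]
org [356.44 211.09] [ 4.5  7.2 98. ] [0.578  0.0185]Traceback (most recent call last):
  File "<stdin>", line 2, in <module>
  File "h.py", line 18, in locate
    p,s=blob(f,lo,hi); o[k]=ray("top",*p,z)[:2]; print(k,p.round(2),s.round(1),o[k].round(4))
        ~~~~^^^^^^^^^
  File "h.py", line 12, in blob
    n,l,st,ce=cv2.connectedComponentsWithStats(m); i=1+np.argmax(st[1:,4])
                                                       ~~~~~~~~~^^^^^^^^^^
    return _wrapfunc(a, 'argmax', axis=axis, out=out, **kwds)
    return bound(*args, **kwds)
ValueError: attempt to get argmax of an empty sequence
```

```bash
sed -i 's/for k,(lo,hi,z) in C.items():/for k,(lo,hi,z) in C.items():\n        if k=="yel" and "0" not in fn: continue/' h.py
cat > m.py <<'E'
from h import *
import sys
A=locate(sys.argv[1]);B=locate("pics/t0.png")
f=cv2.imread("pics/t0.png")
x0,y0=280,160;S=6
a=cv2.resize(f[160:270,280:420],None,fx=S,fy=S,interpolation=cv2.INTER_CUBIC);g=a.min(2)
def cen(c,z):
    P=np.array([ray("top",(u+.5)/S-.5+x0,(v+.5)/S-.5+y0,z)[:2] for u,v in cv2.convexHull(c)[:,0]])
    return cv2.fitEllipse((P*1000).astype(np.float32))
cs,_=cv2.findContours((g>215).astype(np.uint8),cv2.RETR_EXTERNAL,cv2.CHAIN_APPROX_NONE)
R0=cen(max(cs,key=cv2.contourArea),.031);print("scale",R0)
cs,_=cv2.findContours((g<100).astype(np.uint8),cv2.RETR_CCOMP,cv2.CHAIN_APPROX_NONE)
for c in cs:
    if cv2.contourArea(c)>36*200: print("dark",cv2.contourArea(c)/36,cen(c,.046))
K1,K2=B["org"],A["org"];d=K2-K1;L=np.hypot(*d);n=np.array([-d[1],d[0]])/L
h=np.sqrt(.06**2-L*L/4);c=(K1+K2)/2+n*h
for r in (c,np.array([.6156,.0615]),np.array(R0[0])/1000):
    print(r.round(4),[np.round(ang(r,p),2) for p in(K1,K2,A["red"],B["red"],B["yel"])])
E
python3 m.py pics/t4.png
```

```text
red [370.27 223.26] [  4.8   4.8 110.3] [ 0.5581 -0.017 ]
org [356.44 211.09] [ 4.5  7.2 98. ] [0.578  0.0185]
grn [401.92 217.02] [ 12.   11.7 637.8] [ 0.5692 -0.0881][ WARN:0@0.057] global loadsave.cpp:275 findDecoder imread_('pics/t0.png'): can't open/read file: check file path/integrity
Traceback (most recent call last):
  File "m.py", line 3, in <module>
    A=locate(sys.argv[1]);B=locate("pics/t0.png")
                            ~~~~~~^^^^^^^^^^^^^^^
  File "h.py", line 19, in locate
    p,s=blob(f,lo,hi); o[k]=ray("top",*p,z)[:2]; print(k,p.round(2),s.round(1),o[k].round(4))
        ~~~~^^^^^^^^^
  File "h.py", line 10, in blob
    a=cv2.resize(f[y0:y1,x0:x1],None,fx=S,fy=S,interpolation=cv2.INTER_CUBIC)
                 ~^^^^^^^^^^^^^
TypeError: 'NoneType' object is not subscriptable
```

```bash
sed -i 's/t0.png/top0.png/' m.py; python3 m.py pics/t4.png
```

```text
red [370.27 223.26] [  4.8   4.8 110.3] [ 0.5581 -0.017 ]
org [356.44 211.09] [ 4.5  7.2 98. ] [0.578  0.0185]
grn [401.92 217.02] [ 12.   11.7 637.8] [ 0.5692 -0.0881]
red [370.28 223.25] [  4.8   5.  111.5] [ 0.5581 -0.0171]
org [344.15 218.46] [  5.7   6.8 133.5] [0.5603 0.0467]
yel [301.64 214.96] [  5.5   5.3 134.2] [0.5762 0.1445]
grn [401.92 217.02] [ 12.   11.7 639.3] [ 0.5692 -0.0881]
scale ((615.8174438476562, 62.63155746459961), (151.82745361328125, 152.4854278564453), 14.607070922851562)
dark 270.5416666666667 ((566.0479125976562, -85.38697814941406), (42.23485565185547, 46.979705810546875), 51.87600326538086)
dark 1473.236111111111 ((609.2540893554688, 62.84565734863281), (102.01664733886719, 110.82093811035156), 100.8707046508789)
dark 1003.7638888888889 ((616.1315307617188, 62.52925491333008), (85.68280792236328, 85.96881103515625), 104.379638671875)Traceback (most recent call last):
  File "m.py", line 14, in <module>
    if cv2.contourArea(c)>36*200: print("dark",cv2.contourArea(c)/36,cen(c,.046))
                                                                     ~~~^^^^^^^^
  File "m.py", line 9, in cen
    return cv2.fitEllipse((P*1000).astype(np.float32))
           ~~~~~~~~~~~~~~^^^^^^^^^^^^^^^^^^^^^^^^^^^^^
cv2.error: OpenCV(4.12.0) /io/opencv/modules/imgproc/src/shapedescr.cpp:361: error: (-201:Incorrect size of input array) There should be at least 5 points to fit the ellipse in function 'fitEllipseNoDirect'
```

Ring centre (0.616, 0.0626) agrees between the scale and the glass fit. Red is at about 54° and the knob at about 48–49°. I'll push about 4 mm more, then look closely with the wrist camera.

```bash
python3 -m crank '[[-49,0,0,0,0,0,1],[-98,0,0,0,0,0,1],[-147,0,0,0,0,0,1],[-180,0,0,0,0,0,1],[-190,0,0,0,0,0,1]]'
python3 -m crank '[[0,0,40,0,0,0,1],[0,0,80,0,0,0,1],[0,0,100,0,0,0,1],[-5,0,100,0,0,0,1],[-10,0,100,0,0,0,1]]'
python3 -m crank '[[-4,0,0,0,0,0,1],[-8,0,0,0,0,0,1],[-11,0,0,0,0,0,1],[-14,0,0,0,0,0,1],[-14,0,0,0,0,0,1]]'
python3 -m crank '[[2,0,0,0,0,0,1],[10,0,0,0,0,0,1],[10,0,-30,0,0,0,1],[10,0,-70,0,0,0,1],[10,0,-110,0,0,0,1]]'
python3 -m crank '[[-30,0,0,0,0,0,1],[-60,0,0,0,0,0,1],[-80,0,0,0,0,0,1],[-80,0,0,0,0,0,1],[-80,0,0,0,0,0,1]]'
python3 - <<'E'
from h import *
c=calibration("wrist");np.save("w5.npy",c,allow_pickle=True)
w=grab_frame("wrist");cv2.imwrite("pics/w5.png",w[:,:,::-1])
print(totool([.5692,-.0881,.052]),read_state()["q"])
E
```

```text
t: 6.35
position: [0.5533, 0.0421, 0.156]
orientation: [[-0.639, 0.769, -0.001], [0.769, 0.639, -0.001], [0.0, -0.001, -1.0]]
ft_force: [-0.6, -1.0, 0.5]
width: 0.006
finger_force: 0.0
t: 6.85
position: [0.5585, 0.0376, 0.0574]
orientation: [[-0.642, 0.767, 0.0], [0.767, 0.642, -0.0], [-0.0, 0.0, -1.0]]
ft_force: [0.9, -0.6, 0.1]
width: 0.007
finger_force: 0.0
t: 7.35
position: [0.5673, 0.0272, 0.0569]
orientation: [[-0.642, 0.767, 0.0], [0.767, 0.642, -0.0], [-0.0, 0.0, -1.0]]
ft_force: [-0.1, 0.4, 0.4]
width: 0.001
finger_force: 0.0
t: 7.85
position: [0.5597, 0.0355, 0.1676]
orientation: [[-0.642, 0.767, -0.001], [0.767, 0.642, -0.0], [0.001, -0.001, -1.0]]
ft_force: [0.4, -0.1, -0.1]
width: 0.009
finger_force: 0.0
t: 8.35
position: [0.6115, -0.026, 0.1661]
orientation: [[-0.642, 0.767, -0.001], [0.767, 0.642, 0.0], [0.001, -0.001, -1.0]]
ft_force: [0.4, -1.0, -0.3]
width: 0.004
finger_force: 0.0
[-20.8 -72.3 114.2] [-8.38167749e-02 -1.23074887e-03  1.64877125e+00  1.93341584e-04
  1.49496470e+00 -7.80903955e-01]
```

View pics/w5.png

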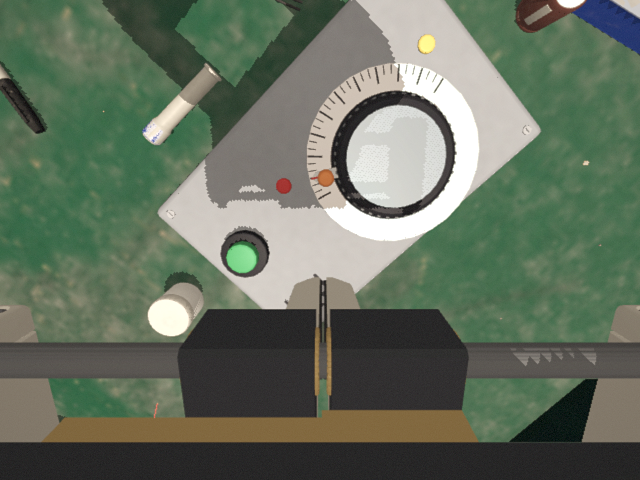

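A clear view: ring near (400,152), knob at (326,178), red at (284,186). I'll enlarge the area and compute the angles.

```bash
cat > n.py <<'E'
from h import *
import sys
k=sys.argv[1]; f=cv2.imread(f"pics/w{k}.png"); c=np.load(f"w{k}.npy",allow_pickle=True).item()
B=(150,20,560,290)
W=lambda p,z: ray("wrist",*p,z,c)[:2]
P={}
for n,(lo,hi,z) in dict(red=((0,150,60),(5,255,255),.032),org=((7,150,60),(18,255,255),.0675),yel=((24,120,120),(34,255,255),.032),grn=((50,120,120),(75,255,255),.052)).items():
    p,s=blob(f,lo,hi,B); P[n]=W(p,z); print(n,p.round(1),s.round(1),P[n].round(4))
g=f.max(2)
cs,_=cv2.findContours((g[:290]<65).astype(np.uint8),cv2.RETR_CCOMP,cv2.CHAIN_APPROX_NONE)
best=None
for q in cs:
    a=cv2.contourArea(q)
    if a>5000 and a<16000:
        e=cv2.fitEllipse(cv2.convexHull(q)); print("ring?",a,np.round(e[0],1),np.round(e[1],1),W(e[0],.046).round(4))
        if best is None or a<best[0]: best=(a,W(e[0],.046))
r=best[1]
for z in (.0655,.0675,.07): 
    p,_=blob(f,(7,150,60),(18,255,255),B); print("knob",z,np.round(ang(r,W(p,z)),2))
print("red",np.round(ang(r,P["red"]),2))
cv2.imwrite(f"pics/cw{k}.png",cv2.resize(f[140:220,260:380],None,fx=6,fy=6,interpolation=cv2.INTER_CUBIC))
E
python3 n.py 5
```

```text
red [283.3 185.5] [  14.5   15.  1031.2] [ 0.5563 -0.0157]
org [325.3 177.6] [  16.5   16.3 1189.5] [0.5786 0.0155]
yel [424.9  43.3] [ 14.5  17.5 167. ] [0.5737 0.1456]
grn [243.7 249.1] [ 29.   19.5 215.3] [ 0.5642 -0.0783]
ring? 11868.5 [392.6 154.2] [120.9 128.3] [0.6102 0.0646]
ring? 9404.5 [398. 157.] [105.2 120. ] [0.6152 0.0658]
knob 0.0655 [54.08 62.27]
knob 0.0675 [53.94 62.24]
knob 0.07 [53.76 62.21]
red [ 54.14 100.65]
```

View pics/cw5.png

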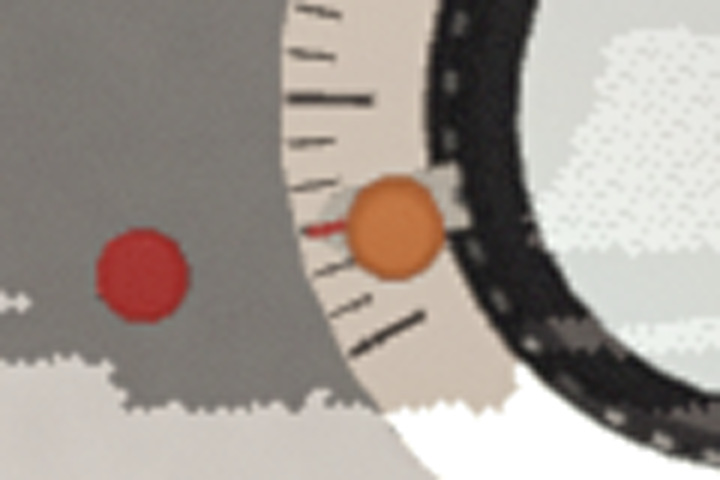

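Pointer tip at about (310.8,178.7) and red at (283.7,185.8). I'll refine the centre by fitting the scale's outer edge and the glass edge along radial rays.

```bash
cat > c.py <<'E'
from h import *
import sys
from scipy.optimize import least_squares
from scipy.ndimage import map_coordinates, gaussian_filter1d
k=sys.argv[1]; tip=np.array(eval(sys.argv[2])); f=cv2.imread(f"pics/w{k}.png"); c=np.load(f"w{k}.npy",allow_pickle=True).item()
g=f.astype(float).mean(2)
def proj(X): q=X@c["R"].T+c["t"]; q=q@c["K"].T; return q[:,:2]/q[:,2:]
def fit(r0,z,sgn,c0):
    cc=np.array(c0)
    for it in range(3):
        P=[]
        for t in np.radians(np.arange(0,360,3)):
            rr=np.arange(r0-.005,r0+.005,.0002); X=np.c_[cc[0]+rr*np.cos(t),cc[1]+rr*np.sin(t),0*rr+z]
            uv=proj(X); 
            if uv[:,1].max()>285: continue
            d=np.gradient(gaussian_filter1d(map_coordinates(g,[uv[:,1],uv[:,0]],order=1),3))*sgn; i=d[4:-4].argmax()+4
            if d[i]>1: P.append(X[i,:2])
        P=np.array(P); s=least_squares(lambda p:np.hypot(*(P-p[:2]).T)-p[2],[*cc,r0],loss="soft_l1",f_scale=.0004); cc=s.x[:2]
    print("fit",z,s.x.round(5),len(P),np.median(abs(s.fun)).round(5)); return cc
W=lambda p,z: ray("wrist",*p,z,c)[:2]
B=(150,20,560,290); g0=[.6139,.0638]
red=W(blob(f,(0,150,60),(5,255,255),B)[0],.032) if len(sys.argv)<4 else None
kn=blob(f,(7,150,60),(18,255,255),B)[0]
p,s=blob(f,(0,150,60),(5,255,255),B); 
for r in (np.array(g0),fit(.076,.031,-1,g0),fit(.0425,.046,-1,g0),fit(.050,.046,1,g0)):
    print(r.round(4),"red",np.round(ang(r,red),2),"knob",np.round(ang(r,W(kn,.0675)),2),"tip",np.round(ang(r,W(tip,.038)),2))
E
python3 c.py 5 310.8,178.7
```

```text
fit 0.031 [0.61429 0.06388 0.07495] 120 0.00016
fit 0.046 [0.61424 0.06399 0.04123] 120 7e-05
fit 0.046 [0.61189 0.06258 0.05134] 120 0.00014
[0.6139 0.0638] red [54.08 98.22] knob [53.84 59.81] tip [53.94 72.63]
[0.6143 0.0639] red [53.93 98.51] knob [53.59 60.1 ] tip [53.73 72.92]
[0.6142 0.064 ] red [53.99 98.58] knob [53.68 60.17] tip [53.81 72.99]
[0.6119 0.0626] red [54.63 96.06] knob [54.74 57.65] tip [54.68 70.47]
```

The pointer is within about 0.2° of the red marker's middle. Next is the button: move above it first, then press.

```bash
python3 -m crank '[[-10,-37,0,0,0,0,1],[-20,-73,0,0,0,0,1],[-20,-73,40,0,0,0,1],[-20,-73,80,0,0,0,1],[-20,-73,104,0,0,0,1]]'
python3 -m crank '[[0,0,2,0,0,0,1],[0,0,5,0,0,0,1],[0,0,7,0,0,0,1],[0,0,9,0,0,0,1],[0,0,11,0,0,0,1]]'
python3 -m crank '[[0,0,2,0,0,0,1],[0,0,4,0,0,0,1],[0,0,5,0,0,0,1],[0,0,5,0,0,0,1],[0,0,5,0,0,0,1]]'
```

```text
t: 8.9
position: [0.5672, -0.0876, 0.06]
orientation: [[-0.642, 0.767, -0.002], [0.767, 0.642, 0.001], [0.002, -0.001, -1.0]]
ft_force: [1.2, 0.7, 0.5]
width: 0.004
finger_force: 0.0
t: 9.4
position: [0.5692, -0.0885, 0.0525]
orientation: [[-0.642, 0.767, 0.001], [0.767, 0.642, -0.0], [-0.001, 0.001, -1.0]]
ft_force: [-0.9, 0.1, -1.0]
width: 0.006
finger_force: 0.0
t: 9.9
position: [0.5691, -0.0885, 0.047]
orientation: [[-0.642, 0.767, 0.001], [0.767, 0.642, -0.0], [-0.001, 0.001, -1.0]]
ft_force: [3.3, 1.0, 4.6]
width: 0.006
finger_force: 2.2
```

```bash
python3 -m crank '[[0,0,1,0,0,0,1],[0,0,1,0,0,0,1],[0,0,2,0,0,0,1],[0,0,2,0,0,0,1],[0,0,2,0,0,0,1]]'
```

```text
t: 10.4
position: [0.5692, -0.0886, 0.046]
orientation: [[-0.642, 0.767, 0.001], [0.767, 0.642, -0.0], [-0.001, 0.001, -1.0]]
ft_force: [-2.1, 1.4, 17.3]
width: 0.007
finger_force: 8.5
```

Bottomed out (17 N at z = 0.046). I'll release it, return to the viewing pose and verify.

```bash
python3 -m crank '[[0,0,-4,0,0,0,1],[0,0,-12,0,0,0,1],[0,0,-50,0,0,0,1],[0,0,-95,0,0,0,1],[0,0,-122,0,0,0,1]]'
python3 -m crank '[[10,37,0,0,0,0,1],[20,73,0,0,0,0,1],[20,73,0,0,0,0,1],[20,73,0,0,0,0,1],[20,73,0,0,0,0,1]]'
python3 - <<'E'
from h import *
c=calibration("wrist");np.save("w6.npy",c,allow_pickle=True)
w=grab_frame("wrist");cv2.imwrite("pics/w6.png",w[:,:,::-1]);print(read_state()["t"])
E
python3 c.py 6 310.8,178.7
```

```text
t: 10.9
position: [0.5687, -0.0886, 0.1698]
orientation: [[-0.642, 0.767, 0.001], [0.767, 0.642, -0.0], [-0.001, 0.001, -1.0]]
ft_force: [0.5, 0.0, 0.2]
width: 0.003
finger_force: 0.0
t: 11.4
position: [0.6113, -0.0269, 0.1663]
orientation: [[-0.642, 0.767, -0.001], [0.767, 0.642, -0.0], [0.001, -0.001, -1.0]]
ft_force: [0.7, 0.2, -0.9]
width: 0.007
finger_force: 0.0
11.45
fit 0.031 [0.61428 0.06389 0.07493] 119 0.00014
fit 0.046 [0.61425 0.06398 0.04123] 120 8e-05
fit 0.046 [0.6119  0.06256 0.05137] 120 0.00016
[0.6139 0.0638] red [54.08 98.24] knob [53.82 59.77] tip [54.27 73.51]
[0.6143 0.0639] red [53.93 98.54] knob [53.57 60.06] tip [54.07 73.81]
[0.6142 0.064 ] red [53.98 98.6 ] knob [53.65 60.12] tip [54.13 73.86]
[0.6119 0.0626] red [54.61 96.07] knob [54.69 57.59] tip [54.99 71.34]
```

View pics/w6.png

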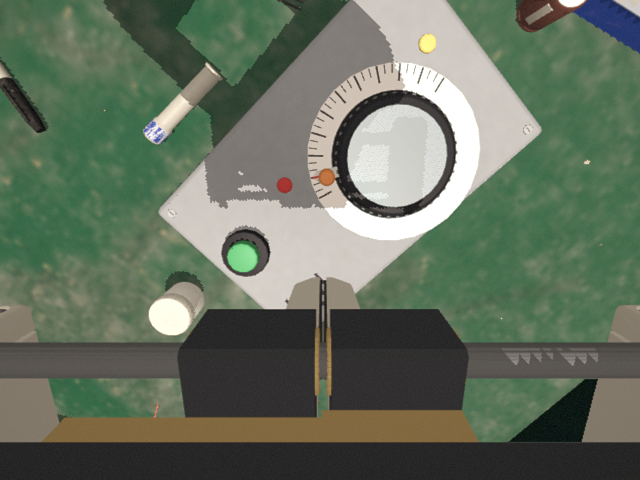

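The lever is unchanged: knob at (326,177), in line with red at (285,185). The button at (243,257) is up and lit green, and the bystanders in view have not moved.

```bash
python3 -c "from cell import *; print(hand_in())"
```

```text
the job is handed in; nothing more can be done
None
```

I pushed the lever until its pointer lines up with the red marker's middle (within about 0.3° by camera), pressed the green button fully down and let it come up, and handed in with the arm clear after about 11.5 s; no bystander in the final view had moved.

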